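# Eject the soldering brick from its nest and lay it in the annealing pan

## Task

Get the soldering brick ready for use: it is sunk in its metal nest, so push it up from below by pressing the nest's ejector paddle all the way down to its stop, then take the raised brick by its sides and set it down flat in the middle of the round annealing pan. Do not drop the brick, and leave the flux jar and the steel bench block behind the work where they stand.

Things in the scene. Friction and masses are not known exactly. Their poses are not given: they have to be found in the camera images.
- brick_center (a point): centre (half-way up) of the loose soldering brick, a scorched pale fire brick 77 x 57 x 30 mm, about 0.16 kg; its x axis runs along the 77 mm length, y across the 57 mm width, z up. At the start it lies in the nest's pocket, long side along the nest's x, top flush with the rim, with 2 mm of gap all round: no finger fits in
- nest: ejector nest, fixed to the bench: plain aluminium block 105 mm (x) by 85 mm (y), rim 72 mm above the bench, with a 81 x 61 mm pocket 30 mm deep (floor 42 mm above the bench; in its floor a 40 x 30 mm ejector hole with a steel ejector plate), on a dark 135 x 155 mm base plate. Origin on the bench under the middle of the pocket; z up; the rocker sticks out of its -y side
- nest_mouth (a point): middle of the pocket's mouth, level with the rim, 72 mm above the bench
- paddle_top (a point): middle of the top of the ejector paddle, a 44 x 36 mm dark pad on the outer end of the rocker, 160 mm from the pocket's middle towards the nest's -y. It stands about 62 mm above the bench at the start and about 26 mm when pressed to the stop (its middle swings a few mm sideways along the rocker on the way). Pressing down there takes about 4 N
- lever (a joint): turn of the ejector rocker in rad: 0 = paddle up, ejector plate level with the pocket floor; 0.36 = paddle down at its stop, the plate and the brick raised by 22 mm (0.061 m per rad). It stays where it is left, by friction, also under the brick's weight
- pan_middle (a point): middle of the top of the pumice in the round annealing pan, 26 mm above the bench; the pan is 198 mm wide with a dark rim up to 29 mm high, fixed to the bench
- flux_jar_center (a point): bystander: centre (half-way up) of the small green-lidded jar, 54 mm wide and 54 mm high, at the back of the work area
- bench_block: bystander: plain grey steel bench block, 48 x 62 x 38 mm, standing at the back left of the work area; origin under its middle
There are look-alikes about, which are no part of the job. What is shaped like the part that bears brick_center but black is not meant.

How it is judged (in metres and radians):
On the way, in this order (a step that is already met when the one before it is completed fails the run):
1. the brick has been pushed up by the ejector: paddle down to its stop (within 0.04 rad), the brick at least 17.5 mm above its seat, still in the nest, with no finger on it (value of joint lever above 0.32 rad and z of brick_center in the frame of nest above 0.0745 m and horizontal distance between brick_center and nest_mouth below 0.012 m and contact force between the fingers and brick below 0.2 N), for 0.2 s.
2. the brick is held by the fingers, lifted clear of the nest (z of brick_center in the frame of nest above 0.092 m and contact force between the fingers and brick above 0.5 N), for 0.1 s.
At the end, for the whole second after the job is handed in: the brick lies flat (within 7 degrees, right way up) and at rest on the pumice of the annealing pan, its centre within 35 mm of the pan's middle; the paddle may stay down (horizontal distance between brick_center and pan_middle below 0.035 m and z of brick_center in the frame of pan_middle between 0.009 and 0.021 m and angle between brick_center's own z axis and vertical below 0.12 rad and linear speed of brick below 0.02 m/s and angular speed of brick below 0.2 rad/s); the robot touches nothing.
It fails at once if the brick was dropped or thrown (moves faster than 0.6 m/s with no finger on it) (linear speed of brick above 0.6 m/s and contact force between the fingers and brick below 0.05 N).
It fails at once if the flux jar was moved by more than 30 mm (distance of flux_jar_center from where it was at the start of the episode above 0.03 m).
It fails at once if the bench block was moved by more than 30 mm (distance of bench_block from where it was at the start of the episode above 0.03 m).
It also fails if it takes over 58 s, if anything falls off the work surface, if the arm or the gripper's body presses on something with over 40 N, if the wrist force passes 120 N, or if a joint passes its speed limit or range.

## Robot

A 6-joint arm with a two-finger parallel gripper is mounted at the origin on a cart in front of the work surface, level with it; the furniture and walls round the work are solid. World frame = base frame: x ahead of the robot, y to its left, z up, the work surface at z = 0. Lengths are in mm, angles in rad, forces in N, time in s.
With the tool pointing down it reaches from about 275 to 1000 mm from the base axis. Payload 8.4 kg.
Tool frame: the origin (TCP) lies on the centre line of the jaws, within the pads' length; the fingertips stand 19 mm ahead of it and the grasp point (between the pads) is the TCP; z points along the fingers, y is the line along which they close (so a half turn about z gives the same grasp; the last joint's range is limited). The gripper opens to 85 mm and grips with 20 to 120 N. Pads are 22 mm wide; open, the fingers measure 114 mm over their backs; the gripper's body (76 mm by 85 mm) begins 54 mm behind the grasp point. The pads swing forward as they close: fully open they stand 13 mm farther back than shut.
Start: joints at [-1.338, 0.353, 1.633, -0, 1.155, -0.002], TCP at [145.404, -607.853, 250.281] pointing down, gripper open.
Joint ranges: [-2.63, 2.63], [-0.92, 2.1], [0.06, 2.66], [-1.3, 4.44], [0, 2.69], [-3.02, 3.02]. Speed limits (rad/s): [2.22, 2.22, 2.79, 3.14, 3.14, 3.14].

## Interface

Orientations are given as a unit quaternion [x, y, z, w].
In Python, from bench import arm gives the robot as it stands. The module is installed in compiled form; this text tells all that it offers.
- The arm moves only by the tool carry_out, never from a script. Its arguments are lists of equal length, an entry for each row: "delta_pos": the shift along the world's x, y, z in cm, a list of three; "dr": the turn, a rotation vector about the world's x, y, z in rad, a list of three; "fingers": the opening, from 0 (shut) to 1 (fully open). A call has 1 to 20 rows; each row shifts and turns the commanded pose from where the row before left it; what a row does not reach is not made up. A row lasts 1/8 s, in which the tool goes at most 62.5 mm and 10.7 degrees, less where a joint would pass 70% of its speed; a pose out of reach is approached as far as the arm can. A call is refused whole if a number of a shift passes 6.25 or a number of a turn 0.188, either way. A call with a gripper value outside its range is refused whole. The fingers move at their own pace and stop on an object; "force" is the grip in N (left out, the last holds). Time passes only in rows, so rows that do not move let the fingers close. It gives the time, the measured TCP pose, the force, the opening and the grip force at its end, in the units of the state.
- arm.get_state(): the state, without advancing time (a new reading comes with each control period).
- arm.capture(name): name is "scene" or "top"; returns the picture (400x640x3 uint8, red, green, blue); there is no depth.
- arm.camera_model(name): a dict with "fovy" (degrees; the focal length in pixels is half the picture's height over the tangent of half this angle, whatever the lens; pixels are square), "cx", "cy" (the principal point, pixels), "k1" (the pictures are not rectified: a ray, as slopes to the right and down, at radius r is drawn at 1 + k1 r^2 times it, then the intrinsics apply), "cam_to_world" (4x4, takes a point from camera to world coordinates). Camera axes: x right, y down, z forward; pixel columns grow to the right and rows downward; lengths in mm; the calibration is good to about 2 mm. A picture is of the moment at which its call begins. camera_model takes no time and is no camera call.
- arm.hand_in(): hands the job in; it is judged then, once.
Trained networks look in the newest picture that a camera, given by its name, has taken for a name from the list of things; names that differ only in an ending like _2 or _b are one class to them, and where a whole thing is asked for, a point or a joint stands for the part that bears it (a point fixed in the world has none). Each returns a list of dicts, best first, with "confidence" (0 to 1); they miss things now and then, are a little off and sometimes report something else, mostly with a low value. They report only what shows in the picture. A call takes as long as a camera call. They do not tell look-alikes from the thing itself.
- arm.spot_in(name, camera): "bbox" ([left, top, width, height] in pixels, round what is visible of it).
The state is a dict: "time_s": time; "joint_pos": joint angles; "qd": joint speeds; "joint_efforts": joint torques, N m; "tcp_pos": TCP position; "ee_rot": TCP orientation; "ft_force": force on the tool from outside, world axes, zero at the start; "torque": the same for the moment, N m; "grip_width": opening from 0.0 (shut) to 1.0 (fully open); "grip_force": force on a finger pad.
Only numpy, scipy, OpenCV 4.12 (cv2) and the standard library are available. Lean on these libraries where they do the work, as an engineer would, in place of code of your own. Each camera call takes 0.05 s, during which the arm holds its last target. There are 200 camera calls.

## Working session

There is one attempt and no reset: what is moved stays moved. The work goes in short steps, Python scripts to look and compute and a tool call to move; the robot and the scene stay as the last step left them, time stands still between calls to the robot, and variables do not carry over. Pictures are saved under pics/ and viewed, at most 10 in all, crops included, and the job is handed in when it is done.

Besides the shell and the picture viewer there is one more tool, called after "Call:" in YAML: its name, and indented under it one key for each argument. carry_out: Moves the arm, as the interface text tells. Its arguments: {"type":"object","properties":{"delta_pos":{"type":"array","items":{"type":"array","items":{"type":"number"}}},"dr":{"type":"array","items":{"type":"array","items":{"type":"number"}}},"fingers":{"type":"array","items":{"type":"number"}},"force":{"type":"number"}},"required":["delta_pos","dr","fingers"]}

```bash
mkdir -p pics
cat > h.py <<'E'
import numpy as np, cv2
from bench import arm
def ray(cam,u,v):
    m=arm.camera_model(cam); f=200/np.tan(np.radians(m["fovy"])/2)
    K=np.array([[f,0,m["cx"]],[0,f,m["cy"]],[0,0,1]])
    d=np.array([m["k1"],0,0,0,0])
    p=cv2.undistortPoints(np.array([[[u,v]]],float),K,d)[0,0]
    T=np.array(m["cam_to_world"]); return T[:3,3],T[:3,:3]@np.array([p[0],p[1],1])
def at(cam,u,v,z):
    o,d=ray(cam,u,v); return (o+d*(z-o[2])/d[2]).round(1)
def proj(cam,P):
    m=arm.camera_model(cam); f=200/np.tan(np.radians(m["fovy"])/2)
    T=np.linalg.inv(np.array(m["cam_to_world"])); p=T[:3,:3]@np.array(P,float)+T[:3,3]
    x,y=p[:2]/p[2]; s=1+m["k1"]*(x*x+y*y); return f*x*s+m["cx"],f*y*s+m["cy"]
def save(cam,name):
    im=arm.capture(cam); cv2.imwrite(f"pics/{name}.png",im[:,:,::-1]); return im
E
python3 - <<'E'
from h import *
for c in("scene","top"):
    save(c,c+"0"); m=arm.camera_model(c); print(c,m["fovy"],m["k1"],np.array(m["cam_to_world"]).round(2).tolist())
    for n,z in(("brick_center",72),("nest",72),("paddle_top",62),("lever",50),("pan_middle",26),("flux_jar_center",54),("bench_block",38)):
        for r in arm.spot_in(n,c)[:3]:
            b=r["bbox"]; print(n,round(r["confidence"],2),np.round(b),at(c,b[0]+b[2]/2,b[1]+b[3]/2,z))
E
```

```text
scene 42.079522766361315 -0.04114361442442965 [[0.49, -0.42, 0.76, -559.2], [-0.87, -0.26, 0.42, -687.43], [0.02, -0.87, -0.49, 771.91], [0.0, 0.0, 0.0, 1.0]]
brick_center 0.89 [321. 209.  29.  19.] [ 493.7 -171.6   72. ]
brick_center 0.78 [271. 220.  22.  21.] [373.5 -84.8  72. ]
brick_center 0.36 [201. 179.  66.  34.] [457.3 130.8  72. ]
paddle_top 0.84 [351. 231.  51.  12.] [ 483.3 -293.8   62. ]
paddle_top 0.69 [202. 179.  63.  32.] [476.1 146.   62. ]
lever 0.84 [349. 236.  51.  12.] [ 481.8 -291.9   50. ]
pan_middle 0.85 [202. 178.  65.  37.] [522.  182.7  26. ]
pan_middle 0.41 [302. 208.  96.  59.] [ 501.2 -214.7   26. ]
flux_jar_center 0.83 [299. 177.  19.  25.] [629.8 -12.4  54. ]
bench_block 0.57 [265. 171.  24.  20.] [656.  115.4  38. ]
top 53.61578829337212 -0.0017918540698592803 [[0.02, -0.99, 0.16, 359.75], [-1.0, -0.02, 0.0, -67.94], [0.0, -0.16, -0.99, 1256.17], [0.0, 0.0, 0.0, 1.0]]
brick_center 0.96 [341. 205.  19.  29.] [ 499.3 -164.1   72. ]
brick_center 0.72 [295. 221.  24.  26.] [451.9 -31.2  72. ]
brick_center 0.56 [403. 242.  32.  21.] [ 404.9 -365.4   72. ]
nest 0.77 [329. 200.  82.  42.] [ 495.4 -222.6   72. ]
paddle_top 0.7 [367. 214.  45.  13.] [ 498.4 -280.6   62. ]
lever 0.75 [365. 214.  43.  15.] [ 498.3 -273.7   50. ]
pan_middle 0.98 [199. 176.  66.  61.] [536.9 204.7  26. ]
flux_jar_center 0.74 [280. 154.  22.  21.] [669.4  24.5  54. ]
flux_jar_center 0.68 [248. 155.  22.  13.] [680.7 121.9  54. ]
bench_block 0.62 [247. 154.  20.  16.] [681.1 132.5  38. ]
```

View pics/top0.png

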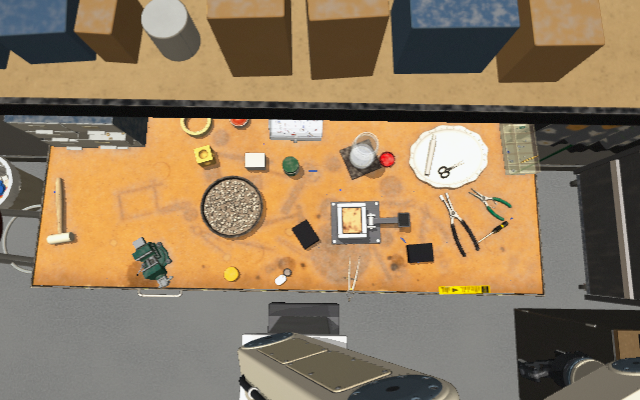

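View pics/scene0.png

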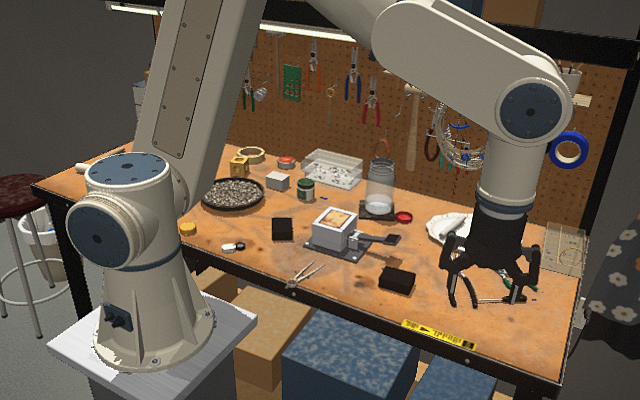

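The top view shows the nest at about (352,220), its paddle at (404,219) and the pan at (232,206). Two black look-alike bricks lie at (305,234) and (419,253). I'll enlarge the nest to measure it precisely.

Run:
```python
from h import *
a=cv2.imread("pics/top0.png")[190:250,325:415]; a=cv2.resize(a,None,fx=8,fy=8,interpolation=cv2.INTER_CUBIC)
cv2.imwrite("pics/crop_top.png",a)
```

```text
(no output)
```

View pics/crop_top.png

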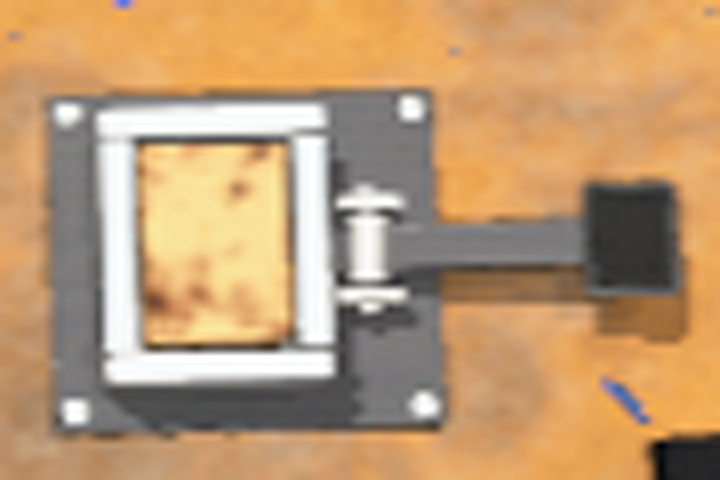

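Run:
```python
from h import *
def P(x,y,z): return at("top",325+(x+.5)/8-.5,190+(y+.5)/8-.5,z)
B=[P(*p,72) for p in((137,142),(287,142),(294,345),(145,345))]
R=[P(*p,72) for p in((97,105),(326,103),(335,380),(107,383))]
D=[P(*p,62) for p in((587,183),(675,183),(682,290),(590,292))]
S=[P(*p,4) for p in((67,114),(411,109),(425,404),(76,411))]
for n,q in(("brick",B),("rim",R),("pad",D),("screws",S)):
    q=np.array(q); print(n,q.mean(0).round(1),[np.linalg.norm(q[i]-q[(i+1)%4]).round(1) for i in range(4)],
     "yaw",[np.degrees(np.arctan2(*(v:=a-b)[[1,0]])).round(1) for a,b in((q[0],q[3]),(q[1],q[2]),(q[0],q[1]),(q[3],q[2]))])
im=cv2.imread("pics/top0.png")
for c in("top","scene"):
    print(c,[np.round(proj(c,p),1) for p in ((B[0]+B[2])/2,(D[0]+D[2])/2,[537,205,26])])
# pan dark rim ellipse
for u,v in((199,206.5),(265,206.5),(232,176),(232,237)): print(at("top",u,v,29))
s=cv2.imread("pics/scene0.png")[160:270,195:415]
cv2.imwrite("pics/crop_sc.png",cv2.resize(s,None,fx=3.6,fy=3.6,interpolation=cv2.INTER_CUBIC))
```

```text
brick [ 497.9 -165.5   72. ] [np.float64(56.7), np.float64(76.8), np.float64(55.7), np.float64(76.8)] yaw [np.float64(2.7), np.float64(1.9), np.float64(91.0), np.float64(90.9)]
rim [ 498.4 -165.7   72. ] [np.float64(86.8), np.float64(104.8), np.float64(85.2), np.float64(105.2)] yaw [np.float64(2.6), np.float64(1.7), np.float64(91.5), np.float64(91.7)]
pad [ 504.2 -324.8   62. ] [np.float64(33.5), np.float64(40.8), np.float64(34.9), np.float64(41.6)] yaw [np.float64(0.7), np.float64(2.7), np.float64(91.0), np.float64(92.3)]
screws [ 499.9 -182.7    4. ] [np.float64(137.8), np.float64(117.9), np.float64(137.7), np.float64(118.5)] yaw [np.float64(2.4), np.float64(2.3), np.float64(91.9), np.float64(92.1)]
top [array([351.4, 219.9]), array([403.9, 219.1]), array([232.4, 207.2])]
scene [array([333.9, 217.7]), array([391., 237.]), array([231.3, 192.3])]
[536.8 309.1  29. ]
[540.5 102.3  29. ]
[636.5 210.9  29. ]
[443.3 200.6  29. ]
```

View pics/crop_sc.png

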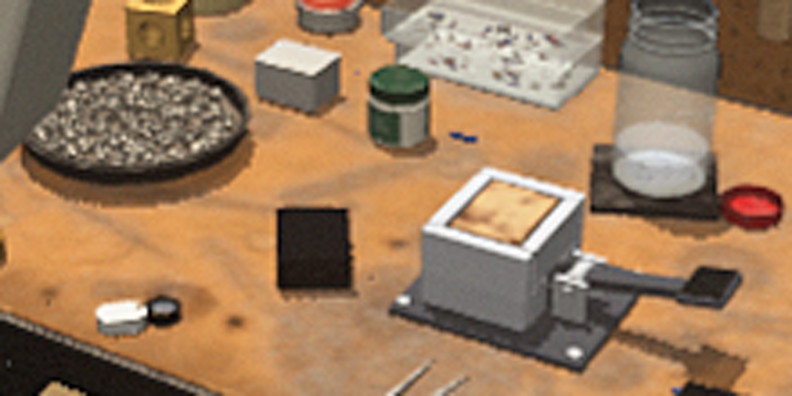

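The scene view agrees with the top view. The nest is at (498,-165.5) with yaw of about 2.2°, the paddle at (504,-325) and the pan at about (539,205). The brick lies flush, the jar and block are behind at x≈650-680.

Run:
```python
from h import *
from scipy.spatial.transform import Rotation as R
s=arm.get_state(); print(s["time_s"],s["tcp_pos"],s["ft_force"],s["grip_width"]); r=R.from_quat(s["ee_rot"]); print(r.as_matrix().round(3))
y=np.array([-np.sin(np.radians(2.2)),np.cos(np.radians(2.2))]); t=r.as_matrix()[:2,1]
print("turn about z to align y:",np.arctan2(t[0]*y[1]-t[1]*y[0],t@y), "mod pi")
```

```text
0.8 [ 145.38560107 -607.86634767  250.30919838] [ 0.37304978  0.33428043 -0.13618583] 1.0006188375881833
[[ 0.973  0.233 -0.   ]
 [ 0.233 -0.973 -0.   ]
 [-0.     0.    -1.   ]]
turn about z to align y: 2.945215052886798 mod pi
```

Call:
carry_out:
  delta_pos:
    - [2, 1.5, 0]
    - [4, 3.2, 0]
    - [4, 3.2, 0]
    - [4, 3.2, 0]
    - [4, 3.2, 0]
    - [4, 3.2, 0]
    - [4, 3.2, 0]
    - [4, 3.2, 0]
    - [3.5, 2.7, 0]
    - [2.36, 1.7, 0]
    - [0, 0, -3]
    - [0, 0, -5]
    - [0, 0, -4]
    - [0, 0, -2]
    - [0, 0, 0]
  dr:
    - [0, 0, -0.02]
    - [0, 0, -0.02]
    - [0, 0, -0.02]
    - [0, 0, -0.02]
    - [0, 0, -0.02]
    - [0, 0, -0.02]
    - [0, 0, -0.02]
    - [0, 0, -0.02]
    - [0, 0, -0.02]
    - [0, 0, -0.016]
    - [0, 0, 0]
    - [0, 0, 0]
    - [0, 0, 0]
    - [0, 0, 0]
    - [0, 0, 0]
  fingers: [0, 0, 0, 0, 0, 0, 0, 0, 0, 0, 0, 0, 0, 0, 0]
  force: 60

```text
time_s: 2.68
tcp_pos: [503.1, -324.2, 108.8]
ee_rot: [1.0, 0.019, -0.001, -0.001]
ft_force: [0.4, 0.0, 0.6]
grip_width: -0.0
grip_force: 0.0
```

Call:
carry_out:
  delta_pos:
    - [0, 0, -1.2]
    - [0, 0, -1]
    - [0, 0, -0.5]
    - [0, 0, -0.5]
    - [0, 0, -0.5]
    - [0, 0, -0.5]
    - [0, 0, -0.5]
    - [0, 0, -0.5]
    - [0, 0, -0.5]
    - [0, 0, -0.4]
    - [0, 0, 0]
  dr:
    - [0, 0, 0]
    - [0, 0, 0]
    - [0, 0, 0]
    - [0, 0, 0]
    - [0, 0, 0]
    - [0, 0, 0]
    - [0, 0, 0]
    - [0, 0, 0]
    - [0, 0, 0]
    - [0, 0, 0]
    - [0, 0, 0]
  fingers: [0, 0, 0, 0, 0, 0, 0, 0, 0, 0, 0]

```text
time_s: 4.05
tcp_pos: [503.9, -324.6, 48.8]
ee_rot: [1.0, 0.019, -0.0, -0.0]
ft_force: [-0.1, -0.4, 2.2]
grip_width: 0.005
grip_force: 1.1
```

Force is about 2–4 N, so the paddle is moving. I'll press on to the stop.

Call:
carry_out:
  delta_pos:
    - [0, 0, -0.2]
    - [0, 0, -0.2]
    - [0, 0, -0.1]
    - [0, 0, 0]
  dr:
    - [0, 0, 0]
    - [0, 0, 0]
    - [0, 0, 0]
    - [0, 0, 0]
  fingers: [0, 0, 0, 0]

```text
time_s: 4.55
tcp_pos: [504.1, -324.6, 46.1]
ee_rot: [1.0, 0.019, 0.0, -0.0]
ft_force: [-4.6, 2.6, 24.3]
grip_width: 0.001
grip_force: 12.0
```

The force rose to 24 N at z=46, so the paddle is at its stop. I'll rise and move over the brick.

Call:
carry_out:
  delta_pos:
    - [0, 0, 2]
    - [0, 0, 4]
    - [0, 0, 5]
    - [0, 0, 4]
    - [0, 0, 2]
    - [0, 0, 0]
  dr:
    - [0, 0, 0]
    - [0, 0, 0]
    - [0, 0, 0]
    - [0, 0, 0]
    - [0, 0, 0]
    - [0, 0, 0]
  fingers: [0, 0, 0.5, 0.85, 0.85, 0.85]

```text
time_s: 5.3
tcp_pos: [504.4, -324.8, 215.7]
ee_rot: [1.0, 0.019, 0.001, 0.0]
ft_force: [0.1, -0.4, 0.2]
grip_width: 0.842
grip_force: 0.0
```

Run:
```python
from h import *
print(arm.get_state()["tcp_pos"],arm.get_state()["grip_width"])
out=[]
for c,(x,y) in(("top",(325,190)),("scene",(290,190))):
    im=save(c,c+"1")[y:y+60,x:x+100,::-1]; out.append(cv2.resize(im,None,fx=5,fy=5,interpolation=cv2.INTER_CUBIC))
cv2.imwrite("pics/c1.png",np.vstack(out))
```

```text
[ 504.35964001 -324.81311153  215.69470517] 0.8416934017729307
```

View pics/c1.png

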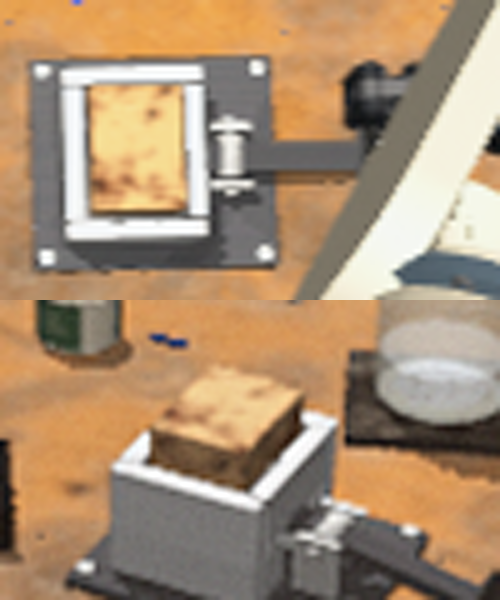

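The brick stands raised and level in the nest. I'll move over it and descend with the fingers either side of its 57 mm width.

Call:
carry_out:
  delta_pos:
    - [-0.1, 2, 0]
    - [-0.2, 4, 0]
    - [-0.2, 4.5, 0]
    - [-0.1, 3.5, 0]
    - [-0.03, 1.95, 0]
    - [0, 0, -3]
    - [0, 0, -4]
    - [0, 0, -2.5]
    - [0, 0, -1]
    - [0, 0, 0]
  dr:
    - [0, 0, 0]
    - [0, 0, 0]
    - [0, 0, 0]
    - [0, 0, 0]
    - [0, 0, 0]
    - [0, 0, 0]
    - [0, 0, 0]
    - [0, 0, 0]
    - [0, 0, 0]
    - [0, 0, 0]
  fingers: [0.85, 0.85, 0.85, 0.85, 0.85, 0.85, 0.85, 0.85, 0.85, 0.85]

```text
time_s: 6.65
tcp_pos: [497.4, -165.2, 108.8]
ee_rot: [1.0, 0.019, -0.001, -0.0]
ft_force: [-0.4, 0.2, 1.1]
grip_width: 0.851
grip_force: 0.0
```

Run:
```python
from h import *
print(arm.get_state()["tcp_pos"],arm.get_state()["ft_force"])
im=save("scene","scene2")[170:260,280:400,::-1]
cv2.imwrite("pics/c2.png",cv2.resize(im,None,fx=6,fy=6,interpolation=cv2.INTER_CUBIC))
```

```text
[ 497.40177502 -165.23190947  108.83626816] [-0.44814428  0.24551055  1.11638242]
```

View pics/c2.png

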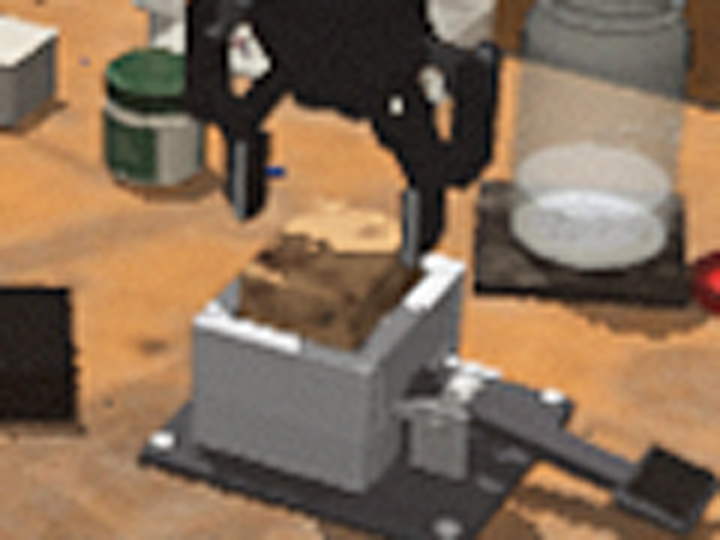

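The fingers straddle the brick well clear of it. I'll descend 19 mm and close.

Call:
carry_out:
  delta_pos:
    - [0, 0, -0.6]
    - [0, 0, -0.7]
    - [0, 0, -0.4]
    - [0, 0, -0.2]
    - [0, 0, 0]
    - [0, 0, 0]
    - [0, 0, 0]
    - [0, 0, 0]
    - [0, 0, 0]
  dr:
    - [0, 0, 0]
    - [0, 0, 0]
    - [0, 0, 0]
    - [0, 0, 0]
    - [0, 0, 0]
    - [0, 0, 0]
    - [0, 0, 0]
    - [0, 0, 0]
    - [0, 0, 0]
  fingers: [0.85, 0.85, 0.85, 0.85, 0.75, 0.65, 0.6, 0.5, 0.5]
  force: 50

```text
time_s: 7.82
tcp_pos: [497.8, -165.4, 90.5]
ee_rot: [1.0, 0.019, 0.0, 0.0]
ft_force: [-0.7, 0.5, 3.7]
grip_width: 0.653
grip_force: 53.9
```

Call:
carry_out:
  delta_pos:
    - [0, 0, 0.3]
    - [0, 0, 0.6]
    - [0, 0, 1]
    - [0, 0, 1.5]
    - [0, 0, 2]
    - [0, 0, 2]
    - [0, 0, 1]
    - [0, 0, 0]
  dr:
    - [0, 0, 0]
    - [0, 0, 0]
    - [0, 0, 0]
    - [0, 0, 0]
    - [0, 0, 0]
    - [0, 0, 0]
    - [0, 0, 0]
    - [0, 0, 0]
  fingers: [0.5, 0.5, 0.5, 0.5, 0.5, 0.5, 0.5, 0.5]

```text
time_s: 8.82
tcp_pos: [498.2, -165.5, 175.2]
ee_rot: [1.0, 0.019, 0.001, 0.0]
ft_force: [0.5, 0.3, -0.9]
grip_width: 0.65
grip_force: 53.4
```

Run:
```python
from h import *
print(arm.get_state()["tcp_pos"],arm.get_state()["ft_force"],arm.get_state()["grip_force"])
im=save("scene","scene3")[140:240,270:390,::-1]
cv2.imwrite("pics/c3.png",cv2.resize(im,None,fx=6,fy=6,interpolation=cv2.INTER_CUBIC))
im=cv2.imread("pics/top0.png")[165:245,190:275]; g=(im.max(2)<75).astype(np.uint8)
c=max(cv2.findContours(g,cv2.RETR_EXTERNAL,cv2.CHAIN_APPROX_NONE)[0],key=cv2.contourArea)
e=cv2.fitEllipse(c); print(e, at("top",e[0][0]+190,e[0][1]+165,20))
```

```text
[ 498.16720904 -165.49057892  175.22705757] [ 0.49755169  0.32790488 -0.87189937] 53.4264349937439
((41.5322265625, 41.50955581665039), (57.235145568847656, 59.252079010009766), 54.52582550048828) [539.9 209.2  20. ]
```

View pics/c3.png

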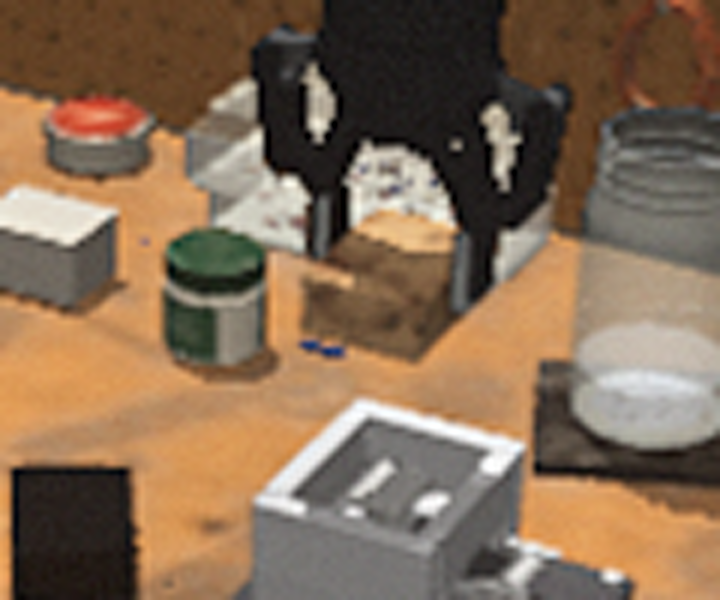

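The brick is held level above the nest. Next is the pan centre at about (539.5,207). I'll carry it over and lower to just above the pumice.

Call:
carry_out:
  delta_pos:
    - [0.1, 1, 0]
    - [0.3, 2.5, 0]
    - [0.4, 3.7, 0]
    - [0.5, 4.5, 0]
    - [0.5, 4.5, 0]
    - [0.5, 4.5, 0]
    - [0.5, 4.5, 0]
    - [0.5, 4.5, 0]
    - [0.4, 3.7, 0]
    - [0.3, 2.5, 0]
    - [0.1, 1.3, 0]
    - [0, 0, -1]
    - [0, 0, -2.5]
    - [0, 0, -3]
    - [0, 0, -2.5]
    - [0, 0, -1.5]
    - [0, 0, -0.8]
    - [0, 0, 0]
    - [0, 0, 0]
  dr:
    - [0, 0, 0]
    - [0, 0, 0]
    - [0, 0, 0]
    - [0, 0, 0]
    - [0, 0, 0]
    - [0, 0, 0]
    - [0, 0, 0]
    - [0, 0, 0]
    - [0, 0, 0]
    - [0, 0, 0]
    - [0, 0, 0]
    - [0, 0, 0]
    - [0, 0, 0]
    - [0, 0, 0]
    - [0, 0, 0]
    - [0, 0, 0]
    - [0, 0, 0]
    - [0, 0, 0]
    - [0, 0, 0]
  fingers: [0.5, 0.5, 0.5, 0.5, 0.5, 0.5, 0.5, 0.5, 0.5, 0.5, 0.5, 0.5, 0.5, 0.5, 0.5, 0.5, 0.5, 0.5, 0.5]

```text
time_s: 11.25
tcp_pos: [539.2, 206.8, 62.0]
ee_rot: [1.0, 0.019, 0.001, -0.0]
ft_force: [-0.3, -0.1, -1.2]
grip_width: 0.653
grip_force: 53.5
```

Call:
carry_out:
  delta_pos:
    - [0, 0, -0.3]
    - [0, 0, -0.3]
    - [0, 0, -0.2]
    - [0, 0, -0.1]
    - [0, 0, 0]
  dr:
    - [0, 0, 0]
    - [0, 0, 0]
    - [0, 0, 0]
    - [0, 0, 0]
    - [0, 0, 0]
  fingers: [0.5, 0.5, 0.5, 0.5, 0.5]

```text
time_s: 11.88
tcp_pos: [538.7, 206.7, 53.0]
ee_rot: [1.0, 0.019, -0.0, -0.0]
ft_force: [-3.5, -0.9, 8.8]
grip_width: 0.657
grip_force: 54.5
```

The force changed from -1.2 to +8.8 N, so the brick is on the pumice. I'll release and rise.

Call:
carry_out:
  delta_pos:
    - [0, 0, 0]
    - [0, 0, 0]
    - [0, 0, 0]
    - [0, 0, 0]
    - [0, 0, 0.5]
    - [0, 0, 2]
    - [0, 0, 4]
    - [0, 0, 5]
    - [0, 0, 4]
    - [0, 0, 0]
  dr:
    - [0, 0, 0]
    - [0, 0, 0]
    - [0, 0, 0]
    - [0, 0, 0]
    - [0, 0, 0]
    - [0, 0, 0]
    - [0, 0, 0]
    - [0, 0, 0]
    - [0, 0, 0]
    - [0, 0, 0]
  fingers: [0.7, 0.8, 0.9, 0.9, 0.9, 0.9, 0.9, 0.9, 0.9, 0.9]

```text
time_s: 13.12
tcp_pos: [540.6, 207.4, 211.1]
ee_rot: [1.0, 0.019, 0.003, -0.001]
ft_force: [0.1, -0.6, -1.2]
grip_width: 0.897
grip_force: 0.0
```

Run:
```python
from h import *
print(arm.get_state()["tcp_pos"],arm.get_state()["ft_force"])
out=[]
for c,(x,y) in(("top",(180,165)),("scene",(190,150))):
    im=save(c,c+"4")[y:y+75,x:x+110,::-1]; out.append(cv2.resize(im,None,fx=4,fy=4,interpolation=cv2.INTER_CUBIC))
cv2.imwrite("pics/c4.png",np.vstack(out))
```

```text
[540.63332108 207.39101058 211.11560752] [ 0.0820578  -0.58346652 -1.21633262]
```

View pics/c4.png

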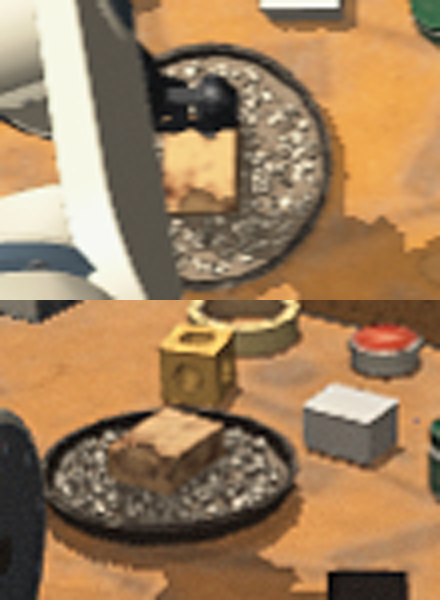

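The brick lies flat in the middle of the pan, and the gripper is clear of it. Time to hand in.

```bash
python3 -c "
from bench import arm
print(arm.hand_in())"
```

```text
the job is handed in; nothing more can be done
None
```

The brick was ejected, carried over and set down flat in the middle of the annealing pan, the jar and bench block were not touched, and the job is handed in; the hand-in gave no verdict.

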